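Lock the tasting plate onto its stand

ROBOT

A 6-joint arm with a two-finger parallel gripper is mounted at the origin on a cart in front of the work surface, level with it; the furniture and walls round the work are solid. World frame = base frame: x ahead of the robot, y to its left, z up, the work surface at z = 0. Lengths are in m, angles in rad, forces in N, time in s.
With the tool pointing down it reaches from about 0.425 to 0.95 m from the base axis. Payload 3.5 kg.
Tool frame: the origin (TCP) lies on the centre line of the jaws, within the pads' length; the fingertips stand 11 mm ahead of it and the grasp point (between the pads) lies 8 mm behind it; y points along the fingers, x is the direction in which the jaws open and shut, and the axes are right-handed (so a half turn about y gives the same grasp; the last joint's range is limited). The gripper opens to 85 mm and grips with 20 to 120 N. Pads are 22 mm wide; open, the fingers measure 114 mm over their backs; the gripper's body (76 mm by 85 mm) begins 54 mm behind the grasp point. The pads swing forward as they close: fully open they stand 13 mm farther back than shut.
Start: joints at [0.98, 0.286, 1.577, -0, 1.279, -0.15], TCP at [0.288, 0.61, 0.242] pointing down, gripper open.
Joint ranges: [-2.77, 2.77], [-0.9, 2.22], [0.21, 2.48], [-1.53, 4.67], [0.24, 2.81], [-2.84, 2.84]. Speed limits (rad/s): [2.79, 2.79, 3.14, 3.14, 3.14, 3.14].

INTERFACE

Orientations are given as a unit quaternion [x, y, z, w].
In Python, from plant import get_state, read_camera, sign_off gives the robot as it stands.
- The arm moves only by the shell command python3 -m inch 'ROWS' [FORCE]. ROWS is JSON, a list of rows, each an object of numbers: "ax", "ay", "az": the turn, a rotation vector about the tool's x, y, z in rad; "x", "y", "z": the shift along the tool's x, y, z in mm; "hand": the closure, from -1 (fully open) to 1 (shut). In form: [{"ax": .., "ay": .., "az": .., "x": .., "y": .., "z": .., "hand": ..}, ...]. A call has 1 to 5 rows; each row shifts and turns the commanded pose from where the row before left it, along the tool's axes as they then stand; what a row does not reach is not made up. A row lasts 1/12 s, in which the tool goes at most 41.7 mm and 7.16 degrees, less where a joint would pass 70% of its speed; a pose out of reach is approached as far as the arm can. A call with a gripper value outside its range is refused whole. The fingers move at their own pace and stop on an object; FORCE is the grip in N (left out, the last holds). Time passes only in rows, so rows that do not move let the fingers close. It gives the time, the measured TCP pose, the force and the opening at its end, in the units of the state.
- get_state(): the state, without advancing time (a new reading comes with each control period).
- read_camera(name): name is "side" or "top" or "wrist"; returns a dict with "img" (384x512x3 uint8, red, green, blue), "fov_y" (degrees; the focal length in pixels is half the picture's height over the tangent of half this angle, whatever the lens; pixels are square), "cx", "cy" (the principal point, pixels), "distortion" ([k1, k2, p1, p2, k3] as OpenCV has them; the pictures are not rectified), "T" (4x4, takes a point from camera to world coordinates); the wrist camera has in their place "T_tool_cam" (4x4, takes a point from camera to tool coordinates, whose origin is the TCP and whose axes are the tool frame's). Camera axes: x right, y down, z forward; pixel columns grow to the right and rows downward; lengths in m; the calibration is good to about 2 mm. A picture is of the moment at which its call begins: read the wrist's pose just before it. There is no depth.
- sign_off(): hands the job in, once; it reports no verdict.
The state is a dict: "time": time; "qpos": joint angles; "dq": joint speeds; "joint_efforts": joint torques, N m; "eef_pos": TCP position; "tcp_rot": TCP orientation; "contact_force": force on the tool from outside, world axes, zero at the start; "wrist_torque": the same for the moment, N m; "opening": opening from 0.0 (shut) to 1.0 (fully open).
Only numpy, scipy, OpenCV 4.12 (cv2) and the standard library are available. Lean on these libraries where they do the work, as an engineer would, in place of code of your own. Each camera call takes 0.05 s, during which the arm holds its last target. There are 200 camera calls.

TASK

The round wooden tasting plate is lying loose on its stand. Push it round by a fingertip against one of its dividers until the notch in its rim stands over the pin at the ear of the stand, then press the plate straight down by its middle until it is fully home and level over the pin. Do not lift the plate, and leave the jam jar, price card and order pad where they are.

Things in the scene. Friction and masses are not known exactly. Their poses are not given: they have to be found in the camera images.
- stand: Fixed round dark-wood foot, 168 mm across, 18 mm high, on the counter; origin at the centre of its underside, z up. Along its own +x a rounded ear, 32 mm wide, with a small steel screw head, sticks out to 124 mm from the centre and marks the side where the pin is.
- spindle (a point): Top of the fixed steel spindle in the stand's middle, 18 mm thick, 45 mm above the counter; it enters the plate's 21 mm bore from below. A grey collar round it, 90 mm across, carries the plate and stays put by friction; it slides down 9 mm when the plate is pressed with about 7 to 9 N, and stays down.
- pin_tip (a point): Top of the fixed upright steel pin, 72 mm from the stand's centre towards the ear, 29.5 mm above the counter; 10 mm thick, its top 5 mm tapering to 5 mm. At the start the plate's underside is 1.5 mm above it hiding all but its outer edge; pressed with the notch elsewhere, the plate jams tilted on the pin.
- plate: Loose light-wood disc, 148 mm across, 8 mm thick, about 0.3 kg, level; turns either way about the spindle and stays where left. Origin: centre of its underside, 31 mm above the counter at the start, 22 mm when fully home (pin then about flush with its top). Own +x points to the notch, z up. The notch starts 35 to 180 degrees from the pin, to either side.
- divider (a point): Middle of the top edge of the divider opposite the notch, 41 mm from the plate's centre. Three such upright radial dividers stand at 60, 180 and 300 degrees counter-clockwise from the notch, each 8 mm thick, from 22 to 60 mm from the centre, rising 22 mm above the plate's top (30 mm above its underside).
- notch (a point): Point in the notch that belongs over the pin, 72 mm from the plate's centre at the height of its underside. The notch is 16 mm wide, open at the rim and cut 12 mm deep into it.
- boss_top (a point): Middle of the flat top (26 mm across) of the plate's central round boss, which is 34 mm across; 34 mm above the plate's underside. The place to press.
- jam_jar: Loose jam jar, 62 mm across and 85 mm high, behind the plate; origin under its centre. Leave alone.
- price_card: Loose black price card stand, 47 x 88 mm and 58 mm high, to the left of the plate and nearer the robot; origin under its centre. Leave alone.
- order_pad: Loose black order pad, 120 x 90 mm and 16 mm high, to the right of the plate (robot's view); origin under its centre. Leave alone.

How it is judged:
At the end, for the whole second after the job is handed in: The plate lies still and level (within 0.03 rad) on its stand with its notch round the pin (notch point within 6 mm of the pin in plan), its underside less than 24.2 mm above the counter (22 mm is fully home) (horizontal distance between notch and pin_tip below 0.006 m and z of plate in the frame of stand below 0.0242 m and angle between plate's own z axis and vertical below 0.03 rad and linear speed of plate below 0.01 m/s); the robot touches nothing.
It fails at once if the plate is lifted (its origin more than 9 mm above where it lay at the start) (z of plate in the frame of stand above 0.04 m).
It fails at once if the plate is tipped by more than 0.2 rad (angle between plate's own z axis and vertical above 0.2 rad).
It fails at once if the jam jar, the price card or the order pad is shifted by more than 15 mm (distance of any of jam_jar, price_card, order_pad from where it was at the start of the episode above 0.015 m).
It also fails if it takes over 72 s, if anything falls off the work surface, if the arm or the gripper's body presses on something with over 40 N, if the wrist force passes 120 N, or if a joint passes its speed limit or range.

## Working session

There is one attempt and no reset: what is moved stays moved. The work goes in short steps, Python scripts to look and compute and a shell command to move; the robot and the scene stay as the last step left them, time stands still between calls to the robot, and variables do not carry over. Pictures are saved under pics/ and viewed, about 8 in all and at most 12, crops included, and the job is handed in when it is done.

```bash
ls; mkdir -p pics
python3 - <<'E'
from plant import *
import cv2,pickle
s=get_state();print(s)
d={}
for n in("top","side"):
    c=read_camera(n);d[n]=c
    print(n,c["fov_y"],c["cx"],c["cy"],c["distortion"],c["T"])
pickle.dump(d,open("c0.pkl","wb"))
cv2.imwrite("pics/top0.png",d["top"]["img"][:,:,::-1]);cv2.imwrite("pics/side0.png",d["side"]["img"][:,:,::-1])
E
```

```text
pics
{'time': 0.0, 'qpos': array([ 9.80002381e-01,  2.87176868e-01,  1.57816359e+00,  5.65908235e-06,
        1.27857990e+00, -1.50010547e-01]), 'dq': array([0.00026569, 0.00160488, 0.00121854, 0.00104575, 0.00072949,
       0.0004126 ]), 'joint_efforts': array([ 2.19446069e-04, -4.05998719e+01, -2.92616343e+01, -1.56220462e-04,
        5.93859804e-03,  5.33578216e-06]), 'eef_pos': array([0.28761624, 0.60997067, 0.24094693]), 'tcp_rot': array([ 0.59754184,  0.37784538, -0.37935316, -0.59688173]), 'contact_force': array([-0.97588289, -0.08015827,  0.12351699]), 'wrist_torque': array([0.0043257 , 0.01347744, 0.00222155]), 'opening': 1.0002967566577436}
top 53.22641436503189 256.090166017644 192.95668481696111 [-0.04641929  0.          0.          0.          0.        ] [[ 0.01498781 -0.98193852  0.18860571  0.39525099]
 [-0.99953675 -0.00971658  0.02884206 -0.10359893]
 [-0.02648853 -0.18895061 -0.98162927  1.16123077]
 [ 0.          0.          0.          1.        ]]
side 53.66759433561274 256.0331434561371 188.8038808396053 [-0.12295726  0.          0.          0.          0.        ] [[ 0.85744762 -0.28859771  0.42602223  0.16232302]
 [-0.51446205 -0.49785467  0.69819018 -0.80013238]
 [ 0.01060107 -0.81783378 -0.57535687  0.66695312]
 [ 0.          0.          0.          1.        ]]
```

View pics/top0.png

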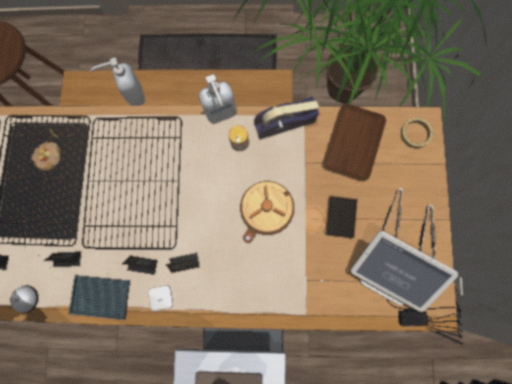

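View pics/side0.png

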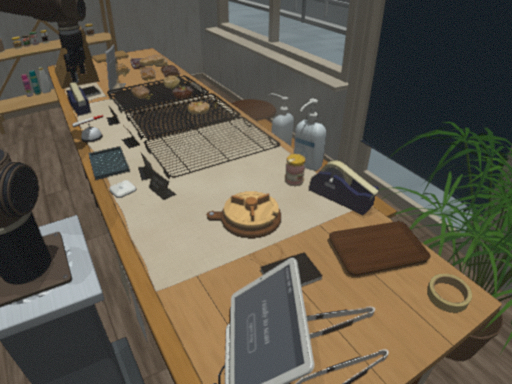

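The top view shows the plate at about (267,206), the ear at (249,237), and possibly the notch near (287,193). The side view shows the plate at (251,210) with the ear on its left. I'll zoom in and measure.

```bash
cat > h.py <<'E'
import numpy as np,cv2
def K(c):
    f=c["img"].shape[0]/2/np.tan(np.radians(c["fov_y"]/2))
    return np.array([[f,0,c["cx"]],[0,f,c["cy"]],[0,0,1.]]),np.array(c["distortion"],float)
def ray(c,uv,z,T=None):
    T=c["T"] if T is None else T
    k,d=K(c);p=cv2.undistortPoints(np.array(uv,float).reshape(-1,1,2),k,d).reshape(-1,2)
    v=np.c_[p,np.ones(len(p))]@T[:3,:3].T
    return T[:3,3]+v*((z-T[2,3])/v[:,2])[:,None]
def proj(c,P,T=None):
    T=c["T"] if T is None else T
    k,d=K(c);R=T[:3,:3].T
    return cv2.projectPoints(np.array(P,float).reshape(-1,1,3),cv2.Rodrigues(R)[0],-R@T[:3,3],k,d)[0].reshape(-1,2)
E
python3 - <<'E'
from h import *
import pickle
d=pickle.load(open("c0.pkl","rb"));c=d["top"]
im=c["img"]
hsv=cv2.cvtColor(im,cv2.COLOR_RGB2HSV)
for n,uv,z in(("plate",(267,206),.039),("ear",(249,237),.018),("notch?",(287,193),.039),("jar",(239,136),.085),("pad",(341,217),.016),("card",(183,262),.05)):
    print(n,ray(c,[uv],z)[0].round(3))
a=cv2.resize(im[165:255,215:325],None,fx=7,fy=6.6,interpolation=cv2.INTER_CUBIC)
a=cv2.resize(im[170:250,220:320],None,fx=7,fy=7,interpolation=cv2.INTER_CUBIC)
cv2.imwrite("pics/topz.png",a[:,:,::-1])
for p in((267,190),(267,220),(245,205),(249,237)):print(p,hsv[p[1],p[0]])
E
```

```text
plate [ 0.572 -0.104  0.039]
ear [ 0.481 -0.051  0.018]
notch? [ 0.612 -0.163  0.039]
jar [ 0.773 -0.019  0.085]
pad [ 0.544 -0.326  0.016]
card [0.404 0.136 0.05 ]
(267, 190) [ 16 118 207]
(267, 220) [ 21 100 227]
(245, 205) [ 18 104 223]
(249, 237) [  9  41 175]
```

View pics/topz.png

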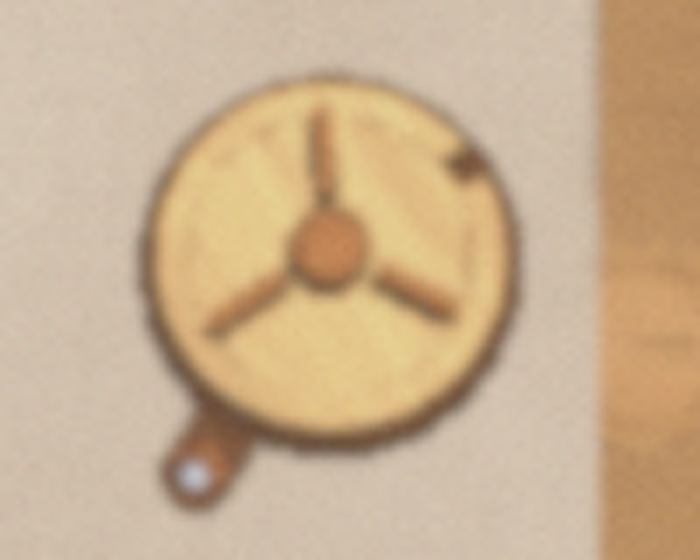

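The crop shows the boss at full-image pixel (267.1,205.3), the ear screw at (247.9,237.9) and the notch at (286.4,193.3). The dividers point up, lower left and lower right. Next I'll work out the angles and the tool axes.

Run:
```python
from h import *
import pickle
from plant import get_state
from scipy.spatial.transform import Rotation as Ro
np.set_printoptions(precision=4,suppress=True)
c=pickle.load(open("c0.pkl","rb"))["top"]
b=ray(c,[(267.1,205.3)],.065)[0];e=ray(c,[(247.9,237.9)],.019)[0];n=ray(c,[(286.4,193.3)],.037)[0]
print(b,e,n)
an=lambda p:np.degrees(np.arctan2(*(p-b)[1::-1]))
print("ear",an(e),np.hypot(*(e-b)[:2]),"notch",an(n),np.hypot(*(n-b)[:2]))
s=get_state();R=Ro.from_quat(s["tcp_rot"]).as_matrix();print(R)
print("tool shift to above centre z .24 (mm):",R.T@(np.array([b[0],b[1],.24])-s["eef_pos"])*1000)
from plant import read_camera
w=read_camera("wrist");print(w["T_tool_cam"],w["fov_y"])
```

```text
[ 0.5698 -0.1038  0.065 ] [ 0.4784 -0.0477  0.019 ] [ 0.6111 -0.161   0.037 ]
ear 148.46319195778597 0.1072403711352216 notch -54.175971573335545 0.07055274300844906
[[ 0.4266 -0.0012 -0.9044]
 [ 0.9044 -0.0018  0.4266]
 [-0.0022 -1.      0.0003]]
tool shift to above centre z .24 (mm): [-525.1922    1.9855 -559.7643]
[[ 1.     -0.0008 -0.0002  0.0008]
 [-0.     -0.2617  0.9651 -0.1316]
 [-0.0008 -0.9651 -0.2617  0.068 ]
 [ 0.      0.      0.      1.    ]] 66.46738036294256
```

```bash
for i in 1 2 3 4; do python3 -m inch '[{"x":-26.3,"z":-28,"hand":1},{"x":-26.3,"z":-28,"hand":1},{"x":-26.3,"z":-28,"hand":1},{"x":-26.3,"z":-28,"hand":1},{"x":-26.3,"z":-28,"hand":1}]' 30|tail -c 400; done
for i in 1 2; do python3 -m inch '[{"ay":0.113,"hand":1},{"ay":0.113,"hand":1},{"ay":0.113,"hand":1},{"ay":0.113,"hand":1},{"ay":0.113,"hand":1}]'; done
python3 -m inch '[{"hand":1},{"hand":1}]'
cat >> h.py <<'E'
from scipy.spatial.transform import Rotation as Ro
def wrist(name):
    from plant import get_state,read_camera
    s=get_state();w=read_camera("wrist")
    T=np.eye(4);T[:3,:3]=Ro.from_quat(s["tcp_rot"]).as_matrix();T[:3,3]=s["eef_pos"]
    w["T"]=T@w["T_tool_cam"]
    import pickle;pickle.dump((s,w),open(name+".pkl","wb"))
    cv2.imwrite("pics/"+name+".png",w["img"][:,:,::-1]);return s,w
E
python3 - <<'E'
from h import *
s,w=wrist("w1");print(s["time"],s["eef_pos"],s["qpos"],s["contact_force"]);print(proj(w,[[.5698,-.1038,.065],[.4784,-.0477,.019],[.6111,-.161,.037]]))
E
```

```text
0.15 [0.28768107 0.61008078 0.24123734] [ 9.80008372e-01  2.86998603e-01  1.57784678e+00  2.10147636e-05
  1.27860527e+00 -1.49962028e-01] [-0.79017813 -0.56651534 -0.34623852]
[[-73.57382693 527.13300481]
 [-55.46158614 446.10703333]
 [-64.89173537 528.98524674]]validation failed for argument at $[0]...
validation failed for argument at $[0]...
validation failed for argument at $[0]...
validation failed for argument at $[0]...
validation failed for argument at $[0]...
validation failed for argument at $[0]...
validation failed for argument at $[0]...
```

View pics/w1.png

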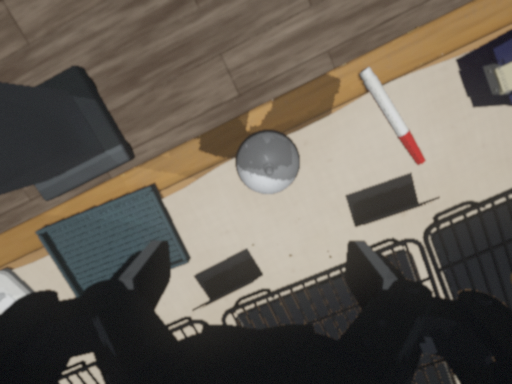

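The rows were refused, so the arm hasn't moved; the view is still of the start area. I'll supply every key this time.

```bash
for i in 1 2 3 4; do python3 -m inch '[{"ax":0,"ay":0,"az":0,"x":-26.3,"y":0,"z":-28,"hand":1},{"ax":0,"ay":0,"az":0,"x":-26.3,"y":0,"z":-28,"hand":1},{"ax":0,"ay":0,"az":0,"x":-26.3,"y":0,"z":-28,"hand":1},{"ax":0,"ay":0,"az":0,"x":-26.3,"y":0,"z":-28,"hand":1},{"ax":0,"ay":0,"az":0,"x":-26.3,"y":0,"z":-28,"hand":1}]' 30 | tail -c 500; done
for i in 1 2; do python3 -m inch '[{"ax":0,"ay":0.113,"az":0,"x":0,"y":0,"z":0,"hand":1},{"ax":0,"ay":0.113,"az":0,"x":0,"y":0,"z":0,"hand":1},{"ax":0,"ay":0.113,"az":0,"x":0,"y":0,"z":0,"hand":1},{"ax":0,"ay":0.113,"az":0,"x":0,"y":0,"z":0,"hand":1},{"ax":0,"ay":0.113,"az":0,"x":0,"y":0,"z":0,"hand":1}]'; done
python3 -m inch '[{"ax":0,"ay":0,"az":0,"x":0,"y":0,"z":-35,"hand":1},{"ax":0,"ay":0,"az":0,"x":0,"y":0,"z":-35,"hand":1},{"ax":0,"ay":0,"az":0,"x":0,"y":0,"z":0,"hand":1},{"ax":0,"ay":0,"az":0,"x":0,"y":0,"z":0,"hand":1}]'
python3 - <<'E'
from h import *
s,w=wrist("w2");print(s["time"],s["eef_pos"],s["qpos"],s["contact_force"],s["opening"]);print(Ro.from_quat(s["tcp_rot"]).as_matrix().round(3),proj(w,[[.5698,-.1038,.065],[.4784,-.0477,.019],[.6111,-.161,.037]]))
E
```

```text
time: 0.62
eef_pos: [0.3586, 0.4301, 0.242]
tcp_rot: [0.597, 0.379, -0.379, -0.597]
contact_force: [0.4, -0.5, 0.2]
opening: 0.299
time: 1.03
eef_pos: [0.4291, 0.2514, 0.2423]
tcp_rot: [0.597, 0.379, -0.379, -0.597]
contact_force: [0.6, 0.2, 1.1]
opening: 0.002
time: 1.45
eef_pos: [0.4997, 0.0726, 0.2424]
tcp_rot: [0.597, 0.379, -0.378, -0.597]
contact_force: [1.8, 0.2, -0.1]
opening: -0.002
time: 1.87
eef_pos: [0.5702, -0.1061, 0.2422]
tcp_rot: [-0.597, -0.379, 0.378, 0.597]
contact_force: [0.9, -0.2, 0.6]
opening: 0.001
time: 2.28
eef_pos: [0.5698, -0.1044, 0.242]
tcp_rot: [-0.68, -0.195, 0.195, 0.68]
contact_force: [-0.5, 0.3, -0.4]
opening: 0.001
time: 2.7
eef_pos: [0.5698, -0.1041, 0.2421]
tcp_rot: [-0.707, 0.002, -0.002, 0.707]
contact_force: [-0.1, -0.1, -0.3]
opening: -0.0
time: 3.03
eef_pos: [0.5698, -0.1754, 0.242]
tcp_rot: [-0.707, 0.001, -0.001, 0.707]
contact_force: [-0.0, 0.5, 0.2]
opening: 0.002
3.0333 [ 0.56975353 -0.1754399   0.24199401] [-4.68895582e-01  1.15166409e-01  1.77642689e+00  3.00965905e-04
  1.25068574e+00 -4.66213608e-01] [-0.02618241  0.4680128   0.23531567] 0.0016116702466859136
[[ 1.    -0.     0.003]
 [-0.003  0.001  1.   ]
 [-0.    -1.     0.001]] [[258.79444897 112.37436581]
 [176.61790554  61.00337573]
 [294.5607581  163.99134591]]
```

View pics/w2.png

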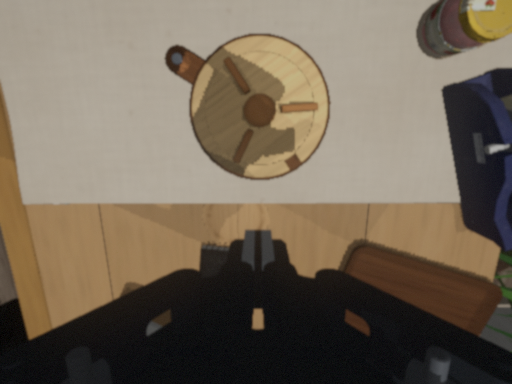

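The wrist view is clear: boss at (259,110), ear screw at (177,58), notch at (293,163), dividers toward right, upper left and lower left. The shut fingertips at (259,240) are thin.

```bash
cat > ang.py <<'E'
from h import *
def ang(w,boss,ear,notch,zb=.065,zn=.039):
    b=ray(w,[boss],zb)[0];e=ray(w,[ear],.019)[0];n=ray(w,[notch],zn)[0]
    a=lambda p:np.degrees(np.arctan2(*(p-b)[1::-1]))
    print("b",b.round(4),"ear",a(e).round(1),np.hypot(*(e-b)[:2]).round(4),"notch",a(n).round(1),np.hypot(*(n-b)[:2]).round(4))
E
python3 - <<'E'
from ang import *
import pickle
s,w=pickle.load(open("w2.pkl","rb"))
ang(w,(259,110),(177,58),(293,163))
a=cv2.resize(w["img"][20:195,150:350],None,fx=4,fy=4,interpolation=cv2.INTER_CUBIC)[:600]
cv2.imwrite("pics/w2z.png",cv2.resize(w["img"][25:190,150:350],None,fx=3.6,fy=3.6,interpolation=cv2.INTER_CUBIC)[:,:,::-1])
for z,uv in((.061,(299,107)),(.061,(237,75)),(.061,(243,146))):
    b=np.array([.5698,-.1038]);p=ray(w,[uv],z)[0][:2];print(p,np.hypot(*(p-b)),np.degrees(np.arctan2(*(p-b)[::-1])))
E
```

```text
b [ 0.57   -0.1015  0.065 ] ear 148.0 0.1073 notch -56.1 0.0699
[ 0.61090411 -0.09861022] 0.04143044088868847 7.196049278954868
[ 0.54822377 -0.06789383] 0.04189017750155303 121.00190643455774
[ 0.55303374 -0.13787836] 0.03797949346627537 -116.19679236327354
```

View pics/w2z.png

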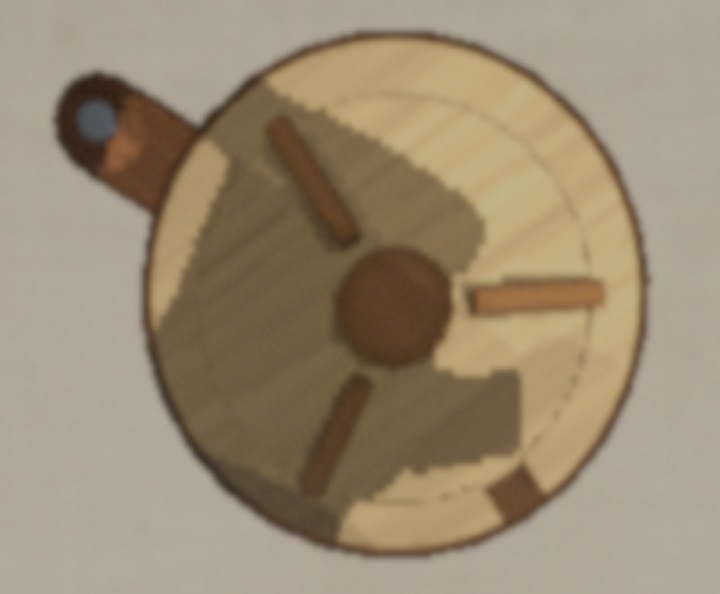

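Plan: the ear is at 148° and the notch at −56°, so the plate must turn about 156° clockwise. I'll push the divider at 4° with the shut fingertips on a 46 mm radius, turning the tool along with it.

```bash
python3 -m inch '[{"ax":0,"ay":0,"az":0,"x":13.3,"y":0,"z":32,"hand":1},{"ax":0,"ay":0,"az":0,"x":13.3,"y":0,"z":32,"hand":1},{"ax":0,"ay":0,"az":0,"x":13.4,"y":0,"z":32,"hand":1},{"ax":0,"ay":0,"az":0,"x":0,"y":30,"z":0,"hand":1},{"ax":0,"ay":0,"az":0,"x":0,"y":35,"z":0,"hand":1}]'
python3 -m inch '[{"ax":0,"ay":0,"az":0,"x":0,"y":35,"z":0,"hand":1},{"ax":0,"ay":0,"az":0,"x":0,"y":35,"z":0,"hand":1},{"ax":0,"ay":0,"az":0,"x":0,"y":20,"z":0,"hand":1},{"ax":0,"ay":0,"az":0,"x":0,"y":10,"z":0,"hand":1},{"ax":0,"ay":0,"az":0,"x":0,"y":0,"z":0,"hand":1}]'
python3 -m inch '[{"ax":0,"ay":0,"az":0,"x":0,"y":10,"z":0,"hand":1},{"ax":0,"ay":0,"az":0,"x":0,"y":10,"z":0,"hand":1},{"ax":0,"ay":0,"az":0,"x":0,"y":0,"z":0,"hand":1}]'
python3 -m inch '[{"ax":0,"ay":0.0873,"az":0,"x":1.85,"y":0,"z":-3.57,"hand":1},{"ax":0,"ay":0.0873,"az":0,"x":1.85,"y":0,"z":-3.57,"hand":1},{"ax":0,"ay":0.0873,"az":0,"x":1.85,"y":0,"z":-3.57,"hand":1},{"ax":0,"ay":0.0873,"az":0,"x":1.85,"y":0,"z":-3.57,"hand":1}]'
python3 - <<'E'
from plant import *
import numpy as np
p=get_state()["eef_pos"]-[.570,-.1025,0];print(np.hypot(*p[:2]),np.degrees(np.arctan2(p[1],p[0])))
E
```

```text
time: 3.5
eef_pos: [0.6129, -0.0752, 0.1807]
tcp_rot: [0.708, 0.005, 0.001, -0.706]
contact_force: [0.7, -0.1, -0.9]
opening: -0.002
time: 3.92
eef_pos: [0.6079, -0.0765, 0.0742]
tcp_rot: [-0.706, 0.002, 0.002, 0.708]
contact_force: [0.0, 0.4, 0.2]
opening: 0.004
time: 4.17
eef_pos: [0.6097, -0.0779, 0.0567]
tcp_rot: [-0.707, 0.0, 0.0, 0.707]
contact_force: [-1.6, 0.9, -0.1]
opening: 0.005
time: 4.5
eef_pos: [0.6159, -0.0932, 0.0583]
tcp_rot: [-0.696, 0.124, -0.125, 0.696]
contact_force: [-1.4, 1.6, -0.0]
opening: 0.002
0.046864735924353605 11.400876525100145
```

```bash
for i in 1 2 3 4; do python3 -m inch '[{"ax":0,"ay":0.0873,"az":0,"x":1.85,"y":0,"z":-3.57,"hand":1},{"ax":0,"ay":0.0873,"az":0,"x":1.85,"y":0,"z":-3.57,"hand":1},{"ax":0,"ay":0.0873,"az":0,"x":1.85,"y":0,"z":-3.57,"hand":1},{"ax":0,"ay":0.0873,"az":0,"x":1.85,"y":0,"z":-3.57,"hand":1},{"ax":0,"ay":0.0873,"az":0,"x":1.85,"y":0,"z":-3.57,"hand":1}]' | grep -v open
python3 - <<'E'
from plant import *
import numpy as np
p=get_state()["eef_pos"]-[.570,-.1025,0];print(np.hypot(*p[:2]),np.degrees(np.arctan2(p[1],p[0])))
E
done
python3 -m inch '[{"ax":0,"ay":0.0873,"az":0,"x":1.85,"y":0,"z":-3.57,"hand":1},{"ax":0,"ay":0.0873,"az":0,"x":1.85,"y":0,"z":-3.57,"hand":1},{"ax":0,"ay":0,"az":0,"x":0,"y":0,"z":0,"hand":1}]'
python3 - <<'E'
from h import *
import pickle
s,w=wrist("w3")
p=s["eef_pos"]-[.570,-.1025,0];print(s["time"],s["qpos"],np.hypot(*p[:2]),np.degrees(np.arctan2(p[1],p[0])))
E
```

```text
time: 4.92
eef_pos: [0.6153, -0.1133, 0.0584]
tcp_rot: [-0.652, 0.272, -0.273, 0.653]
contact_force: [0.4, 0.6, -0.5]
0.046554233900863745 -13.465700304228825
time: 5.33
eef_pos: [0.6061, -0.1311, 0.0585]
tcp_rot: [-0.578, 0.406, -0.408, 0.579]
contact_force: [0.2, 1.4, -0.5]
0.0460693734816081 -38.45035262056718
time: 5.75
eef_pos: [0.5903, -0.1434, 0.0586]
tcp_rot: [0.476, -0.522, 0.523, -0.477]
contact_force: [1.3, 0.4, -0.1]
0.04561898635233717 -63.619251079601575
time: 6.17
eef_pos: [0.5708, -0.1477, 0.0587]
tcp_rot: [0.351, -0.613, 0.614, -0.353]
contact_force: [1.7, 0.6, -0.4]
0.04520333491841742 -88.93017970904765
time: 6.42
eef_pos: [0.5622, -0.1468, 0.0584]
tcp_rot: [0.298, -0.641, 0.642, -0.298]
contact_force: [0.7, 0.3, 0.2]
opening: -0.001
6.4167 [-4.29905794e-01  3.01561121e-01  1.92764547e+00  5.61987954e-05
  9.10600355e-01  1.84162503e+00] 0.04494633772601514 -99.97611895323874
```

View pics/w3.png

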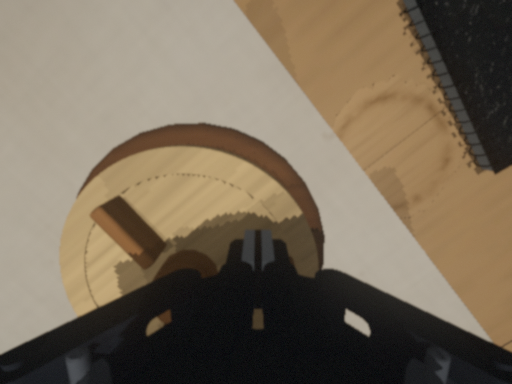

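The view shows the plate being carried round, with one divider at (130,230) and the fingertips at (259,250). I'll push another 20°, then back off, rise and look.

```bash
python3 -m inch '[{"ax":0,"ay":0.0873,"az":0,"x":1.85,"y":0,"z":-3.57,"hand":1},{"ax":0,"ay":0.0873,"az":0,"x":1.85,"y":0,"z":-3.57,"hand":1},{"ax":0,"ay":0.0873,"az":0,"x":1.85,"y":0,"z":-3.57,"hand":1},{"ax":0,"ay":0.0873,"az":0,"x":1.85,"y":0,"z":-3.57,"hand":1},{"ax":0,"ay":0,"az":0,"x":0,"y":0,"z":0,"hand":1}]'
python3 -m inch '[{"ax":0,"ay":0,"az":0,"x":-2,"y":0,"z":4,"hand":1},{"ax":0,"ay":0,"az":0,"x":0,"y":-30,"z":0,"hand":1},{"ax":0,"ay":0,"az":0,"x":0,"y":-40,"z":0,"hand":1},{"ax":0,"ay":0,"az":0,"x":0,"y":-40,"z":0,"hand":1},{"ax":0,"ay":0,"az":0,"x":0,"y":-40,"z":-20,"hand":1}]'
python3 -m inch '[{"ax":0,"ay":0,"az":0,"x":0,"y":0,"z":-35,"hand":1},{"ax":0,"ay":0,"az":0,"x":0,"y":0,"z":-30,"hand":1},{"ax":0,"ay":0,"az":0,"x":0,"y":0,"z":0,"hand":1},{"ax":0,"ay":0,"az":0,"x":0,"y":0,"z":0,"hand":1}]'
python3 - <<'E'
from h import *
s,w=wrist("w4")
print(s["time"],s["qpos"],s["eef_pos"],Ro.from_quat(s["tcp_rot"]).as_matrix().round(3));u=proj(w,[[.57,-.1025,.065]])[0].astype(int);print(u)
x,y=max(u[0]-110,0),max(u[1]-90,0);print(x,y)
cv2.imwrite("pics/w4z.png",cv2.resize(w["img"][y:y+180,x:x+220],None,fx=3.3,fy=3.3,interpolation=cv2.INTER_CUBIC)[:,:,::-1])
E
```

```text
time: 6.88
eef_pos: [0.5473, -0.1411, 0.0581]
tcp_rot: [0.182, -0.683, 0.683, -0.183]
contact_force: [0.4, -0.9, 1.1]
opening: 0.001
time: 7.3
eef_pos: [0.5428, -0.1294, 0.2073]
tcp_rot: [0.182, -0.682, 0.684, -0.184]
contact_force: [0.6, 0.2, -0.6]
opening: 0.003
time: 7.63
eef_pos: [0.5088, -0.0702, 0.205]
tcp_rot: [0.184, -0.682, 0.683, -0.184]
contact_force: [-0.4, 0.9, 0.9]
opening: -0.002
7.6333 [-3.34682901e-01 -3.82433986e-02  2.00465766e+00 -2.62721923e-04
  1.17426570e+00  2.28004884e+00] [ 0.50880031 -0.07017703  0.20503819] [[-0.864  0.001  0.503]
 [-0.503 -0.001 -0.864]
 [-0.    -1.     0.001]]
[216 122]
106 32
```

View pics/w4z.png

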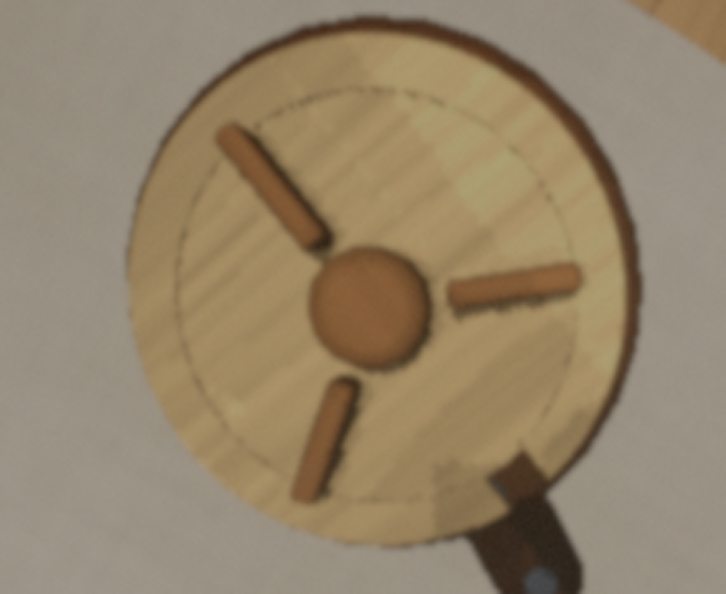

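The crop shows the notch at (520,480), just short of the ear screw at (540,580), with the boss at (370,308). I'll measure the remaining turn.

Run:
```python
from ang import *
import pickle
s,w=pickle.load(open("w4.pkl","rb"))
f=lambda u,v:(106+u/3.3,32+v/3.3)
ang(w,f(369,309),f(540,581),f(518,478))
b=np.array([.57,-.1023])
for n,u,v in(("60",581-66,286),("180",274,186),("300",326,440)):
    p=ray(w,[f(u,v)],.061)[0][:2];print(n,p,np.hypot(*(p-b)),np.degrees(np.arctan2(*(p-b)[::-1]))-float(n))
# finer notch: dark pixels of notch inside the plate rim
```

```text
b [ 0.5679 -0.1009  0.065 ] ear 148.3 0.1049 notch 158.5 0.0667
60 [ 0.53635014 -0.12617824] 0.041261162315870265 -204.64014340894445
180 [ 0.60552869 -0.11608657] 0.03810980689367056 -201.2082672480941
300 [ 0.56167385 -0.06197999] 0.04117071596525281 -198.33233306210352
```

```bash
python3 -m inch '[{"ax":0,"ay":0,"az":0,"x":0,"y":0,"z":30,"hand":1},{"ax":0,"ay":0,"az":0,"x":0,"y":0,"z":35,"hand":1},{"ax":0,"ay":0,"az":0,"x":0,"y":40,"z":20,"hand":1},{"ax":0,"ay":0,"az":0,"x":0,"y":40,"z":0,"hand":1},{"ax":0,"ay":0,"az":0,"x":0,"y":0,"z":0,"hand":1}]'
python3 -m inch '[{"ax":0,"ay":0,"az":0,"x":0,"y":40,"z":0,"hand":1},{"ax":0,"ay":0,"az":0,"x":0,"y":20,"z":0,"hand":1},{"ax":0,"ay":0,"az":0,"x":0,"y":10,"z":0,"hand":1},{"ax":0,"ay":0,"az":0,"x":2,"y":0,"z":-4,"hand":1},{"ax":0,"ay":0,"az":0,"x":0,"y":0,"z":0,"hand":1}]'
python3 -m inch '[{"ax":0,"ay":0.045,"az":0,"x":1,"y":0,"z":-1.82,"hand":1},{"ax":0,"ay":0.045,"az":0,"x":1,"y":0,"z":-1.82,"hand":1},{"ax":0,"ay":0.045,"az":0,"x":1,"y":0,"z":-1.82,"hand":1},{"ax":0,"ay":0.045,"az":0,"x":1,"y":0,"z":-1.82,"hand":1},{"ax":0,"ay":0,"az":0,"x":0,"y":0,"z":0,"hand":1}]'
python3 -m inch '[{"ax":0,"ay":0,"az":0,"x":0,"y":0,"z":0,"hand":1}]'
python3 - <<'E'
from plant import *
import numpy as np
p=get_state()["eef_pos"]-[.570,-.1025,0];print(np.hypot(*p[:2]),np.degrees(np.arctan2(p[1],p[0])))
E
python3 -m inch '[{"ax":0,"ay":0,"az":0,"x":-2,"y":0,"z":4,"hand":1},{"ax":0,"ay":0,"az":0,"x":0,"y":-30,"z":0,"hand":1},{"ax":0,"ay":0,"az":0,"x":0,"y":-40,"z":0,"hand":1},{"ax":0,"ay":0,"az":0,"x":0,"y":-40,"z":0,"hand":1},{"ax":0,"ay":0,"az":0,"x":0,"y":-40,"z":-20,"hand":1}]' >/dev/null
python3 -m inch '[{"ax":0,"ay":0,"az":0,"x":0,"y":0,"z":-35,"hand":1},{"ax":0,"ay":0,"az":0,"x":0,"y":0,"z":-30,"hand":1},{"ax":0,"ay":0,"az":0,"x":0,"y":0,"z":0,"hand":1},{"ax":0,"ay":0,"az":0,"x":0,"y":0,"z":0,"hand":1}]'
python3 - <<'E'
from h import *
s,w=wrist("w5")
u=proj(w,[[.569,-.1015,.065]])[0].astype(int)
x,y=max(u[0]-110,0),max(u[1]-75,0);print(s["time"],x,y,s["eef_pos"])
cv2.imwrite("pics/w5z.png",cv2.resize(w["img"][y:y+180,x:x+220],None,fx=3.3,fy=3.3,interpolation=cv2.INTER_CUBIC)[:,:,::-1])
E
```

```text
time: 8.1
eef_pos: [0.5464, -0.1436, 0.1185]
tcp_rot: [-0.186, 0.687, -0.68, 0.178]
contact_force: [-2.0, 1.6, -0.7]
opening: 0.004
time: 8.52
eef_pos: [0.547, -0.141, 0.0581]
tcp_rot: [-0.183, 0.683, -0.683, 0.183]
contact_force: [0.6, -0.4, 0.9]
opening: 0.002
time: 8.93
eef_pos: [0.5419, -0.1368, 0.0604]
tcp_rot: [0.119, -0.696, 0.698, -0.122]
contact_force: [0.9, -0.3, 0.6]
opening: -0.0
time: 9.02
eef_pos: [0.5417, -0.1368, 0.0599]
tcp_rot: [0.12, -0.696, 0.698, -0.122]
contact_force: [0.5, -1.4, 0.2]
opening: 0.004
0.0444861525268145 -129.46766354434092
time: 9.77
eef_pos: [0.5152, -0.0596, 0.2053]
tcp_rot: [0.121, -0.696, 0.697, -0.122]
contact_force: [-0.1, -0.3, -0.5]
opening: 0.0
9.7667 106 49 [ 0.51516108 -0.05957258  0.20528353]
```

View pics/w5z.png

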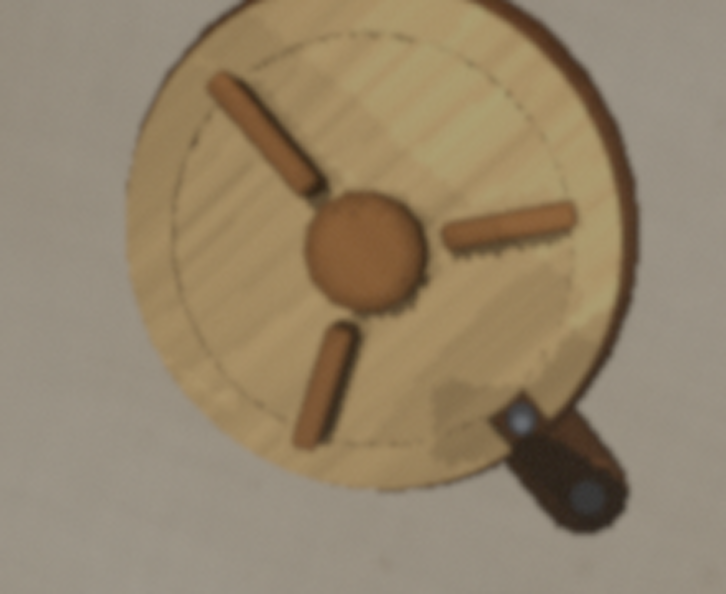

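The pin is now visible in the notch at crop (521,418), with the boss at (365,252) and the screw at (588,496). It's nearly aligned, so I'll compute the residual.

Run:
```python
from ang import *
import pickle
s,w=pickle.load(open("w5.pkl","rb"))
f=lambda u,v:(106+u/3.3,49+v/3.3)
B=f(365,251)
ang(w,B,f(588,496),f(516,422))
b=ray(w,[B],.065)[0][:2]
for n,u,v,z in(("60",509,227,.061),("180",267,134,.061),("300",324,386,.061),("0",521,418,.0295)):
    p=ray(w,[f(u,v)],z)[0][:2];print(n,p,np.hypot(*(p-b)),(np.degrees(np.arctan2(*(p-b)[::-1]))-float(n))%360)
R=Ro.from_quat(s["tcp_rot"]).as_matrix()
for C in (b,(.57,-.1023)):
  print("shift to boss",R.T@(np.r_[C,.205]-s["eef_pos"])*1000)
p=np.linalg.inv(w["T"]);print(R.round(3))
```

```text
b [ 0.5687 -0.1007  0.065 ] ear 148.8 0.1064 notch 148.2 0.0675
60 [ 0.53372021 -0.11998078] 0.03991453612725984 148.87663813275958
180 [ 0.60331095 -0.12072486] 0.040008261826763564 149.9740559964145
300 [ 0.56877952 -0.06040161] 0.04030357528115261 149.84691709229435
0 [ 0.5094657  -0.06511701] 0.06907875600751766 148.9904750184193
shift to boss [-36.40945668   0.35578739  56.82944872]
shift to boss [-37.11867379   0.35789534  58.78006808]
[[-0.941  0.001  0.339]
 [-0.339 -0.001 -0.941]
 [-0.001 -1.     0.001]]
```

Aligned to within about 1°. Now I'll move over the boss and press down gradually.

```bash
python3 -m inch '[{"ax":0,"ay":0,"az":0,"x":-18.4,"y":0,"z":28.9,"hand":1},{"ax":0,"ay":0,"az":0,"x":-18.4,"y":0,"z":28.9,"hand":1},{"ax":0,"ay":0,"az":0,"x":0,"y":40,"z":0,"hand":1},{"ax":0,"ay":0,"az":0,"x":0,"y":40,"z":0,"hand":1},{"ax":0,"ay":0,"az":0,"x":0,"y":30,"z":0,"hand":1}]' >/dev/null
python3 -m inch '[{"ax":0,"ay":0,"az":0,"x":0,"y":0,"z":0,"hand":1},{"ax":0,"ay":0,"az":0,"x":0,"y":10,"z":0,"hand":1},{"ax":0,"ay":0,"az":0,"x":0,"y":5,"z":0,"hand":1},{"ax":0,"ay":0,"az":0,"x":0,"y":0,"z":0,"hand":1},{"ax":0,"ay":0,"az":0,"x":0,"y":0,"z":0,"hand":1}]'
for i in 1 2 3; do python3 -m inch '[{"ax":0,"ay":0,"az":0,"x":0,"y":1,"z":0,"hand":1},{"ax":0,"ay":0,"az":0,"x":0,"y":1,"z":0,"hand":1},{"ax":0,"ay":0,"az":0,"x":0,"y":1,"z":0,"hand":1},{"ax":0,"ay":0,"az":0,"x":0,"y":0,"z":0,"hand":1}]' | grep -E 'pos|force'; done
```

```text
time: 10.65
eef_pos: [0.5706, -0.1032, 0.0815]
tcp_rot: [0.12, -0.696, 0.697, -0.122]
contact_force: [-0.3, -0.1, 0.6]
opening: -0.001
eef_pos: [0.5695, -0.1026, 0.077]
contact_force: [-0.0, -0.3, 0.6]
eef_pos: [0.5696, -0.1026, 0.0748]
contact_force: [-2.5, 1.0, 5.9]
eef_pos: [0.5696, -0.1026, 0.0719]
contact_force: [-3.1, 0.7, 7.4]
```

```bash
for i in 1 2 3; do python3 -m inch '[{"ax":0,"ay":0,"az":0,"x":0,"y":1,"z":0,"hand":1},{"ax":0,"ay":0,"az":0,"x":0,"y":1,"z":0,"hand":1},{"ax":0,"ay":0,"az":0,"x":0,"y":0,"z":0,"hand":1}]' | grep -E 'pos|force'; done
```

```text
eef_pos: [0.5696, -0.1026, 0.07]
contact_force: [-2.8, 0.9, 7.5]
eef_pos: [0.5696, -0.1026, 0.068]
contact_force: [-3.2, 1.2, 6.3]
eef_pos: [0.5697, -0.1026, 0.067]
contact_force: [-5.6, 1.9, 11.7]
```

Force is rising at z=0.067, about 9 mm below first contact, which is where a fully home plate should be. I'll press slightly more, then retreat and check.

```bash
python3 -m inch '[{"ax":0,"ay":0,"az":0,"x":0,"y":1,"z":0,"hand":1},{"ax":0,"ay":0,"az":0,"x":0,"y":1,"z":0,"hand":1},{"ax":0,"ay":0,"az":0,"x":0,"y":0,"z":0,"hand":1}]' | grep -E 'pos|force'
python3 -m inch '[{"ax":0,"ay":0,"az":0,"x":0,"y":-5,"z":0,"hand":1},{"ax":0,"ay":0,"az":0,"x":0,"y":-15,"z":0,"hand":1},{"ax":0,"ay":0,"az":0,"x":0,"y":-35,"z":0,"hand":1},{"ax":0,"ay":0,"az":0,"x":0,"y":-40,"z":0,"hand":1},{"ax":0,"ay":0,"az":0,"x":0,"y":-40,"z":0,"hand":1}]' >/dev/null
python3 -m inch '[{"ax":0,"ay":0,"az":0,"x":25,"y":0,"z":-30,"hand":1},{"ax":0,"ay":0,"az":0,"x":12,"y":0,"z":-28,"hand":1},{"ax":0,"ay":0,"az":0,"x":0,"y":0,"z":0,"hand":1},{"ax":0,"ay":0,"az":0,"x":0,"y":0,"z":0,"hand":1}]'
python3 - <<'E'
from h import *
s,w=wrist("w6")
u=proj(w,[[.569,-.1015,.056]])[0].astype(int)
x,y=max(u[0]-110,0),max(u[1]-75,0);print(s["time"],x,y,s["eef_pos"])
cv2.imwrite("pics/w6z.png",cv2.resize(w["img"][y:y+180,x:x+220],None,fx=3.3,fy=3.3,interpolation=cv2.INTER_CUBIC)[:,:,::-1])
E
```

```text
eef_pos: [0.5698, -0.1026, 0.067]
contact_force: [-9.1, 2.7, 22.4]
time: 13.4
eef_pos: [0.5141, -0.0595, 0.1974]
tcp_rot: [0.121, -0.697, 0.697, -0.121]
contact_force: [-0.5, -0.3, 0.6]
opening: 0.001
13.4 105 48 [ 0.51413532 -0.05954151  0.1974361 ]
```

View pics/w6z.png

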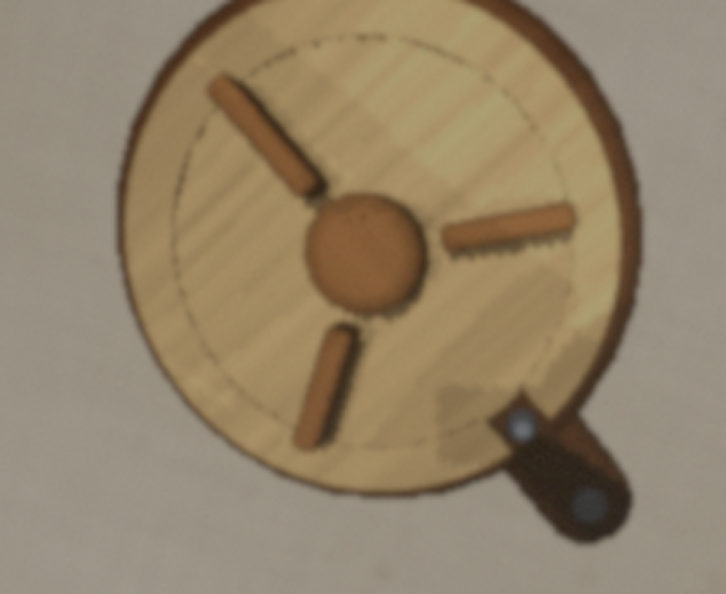

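The pin sits in the middle of the notch at (521,425), the plate looks level, and the press ended at a firm stop after the full 9 mm. The arm is well clear, so I'm handing in.

```bash
python3 -c "
from plant import *
print(sign_off());s=get_state();print(s['time'],s['contact_force'])"
```

```text
the job is handed in; nothing more can be done
None
the job is handed in; nothing more can be done
```

I turned the plate clockwise by about 155°, with the shut fingertips against one divider, until its notch stood over the pin. I then pressed it down by the boss and handed the job in at about 13.4 s. `sign_off()` gives no verdict, so I don't know how it was judged.

- **Alignment before pressing:** the plate was within about 1° of the ear and pin. The single estimates ran from 148.2° to 150.0°, against 148.8° for the ear and 149.0° for the pin.
- **Press:** the boss gave way at about 6–7.5 N over roughly 9 mm, which matches the collar sliding down. It then stopped firmly at 22 N.
- **Last picture:** the pin sits in the middle of the notch, the plate looks level, and the arm is clear of it with no contact force. I judged level and height from this picture and the 9 mm of travel, and did not measure the tilt itself.
- **Loose items:** I never moved near the jam jar, price card or order pad, but I did not measure their positions again at the end.
- **Refused first move:** the rows lacked some keys, so the call was rejected and nothing moved. I sent complete rows after that.

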